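# Open the shutter's combination lock and present it over the inspection stage

### The arm

A 6-joint arm with a two-finger parallel gripper is mounted at the origin on the work surface. World frame = base frame: x ahead of the robot, y to its left, z up, the work surface at z = 0. Lengths are in m, angles in degrees, forces in N, time in s.
With the tool pointing down it reaches from about 0.4 to 0.825 m from the base axis. Payload 7 kg.
Tool frame: the origin (TCP) lies midway between the tips of the shut fingers; the grasp point (between the pads) lies 19 mm behind it; z points along the fingers, y is the direction in which the jaws open and shut (so a half turn about z gives the same grasp; the last joint's range is limited). The gripper opens to 88 mm and grips with 3 to 60 N. Pads are 19 mm wide; open, the fingers measure 130 mm over their backs; the gripper's body (78 mm by 193 mm) begins 47 mm behind the grasp point.
Start: joints at [-58.608, 20.546, 0.682, 0, -70.136, -16.507], TCP at [0.173, -0.652, 0.227] pointing down, gripper open.
Joint ranges: [-176.03, 176.03], [-82.01, 121.73], [-58.28, 71.71], [-173.87, 95.51], [-174.79, -0.11], [-173.66, 173.66]. Speed limits (degrees/s): [136.94, 136.94, 172.46, 180, 180, 180].

### API

Orientations are given as a 3x3 rotation matrix whose columns are the frame's x, y, z axes.
In Python, from rig import robot gives the robot as it stands. Calls block until the motion is done:
- robot.goto(position, orientation): joint-space move of the TCP to a pose.
- robot.servo_line(position, ori=None, speed=0.15): straight line of the TCP; ori=None keeps the orientation; speed is the mean speed in m/s.
- robot.movej(angles): joint-space move.
- robot.move_gripper(opening): opening from 0.0 (shut) to 1.0 (fully open); the grip force is fixed at half the most; returns when the fingers have stopped.
- robot.dwell(seconds).
- robot.ik(position, orientation): joint angles nearest the present ones, or None.
- robot.grab_frame(name): name is "scene" or "top" or "wrist"; returns (picture, depth): 480x640x3 uint8, red, green, blue; 480x640 float32, m along the optical axis (not along the pixel's ray), 0 where there is no reading.
- robot.camera_info(name): a dict with "vfov" (degrees; the focal length in pixels is half the picture's height over the tangent of half this angle, whatever the lens; pixels are square), "cx", "cy" (the principal point, pixels), "k1" (the pictures are not rectified: a ray, as slopes to the right and down, at radius r is drawn at 1 + k1 r^2 times it, then the intrinsics apply), "view" (4x4, takes a point from world to camera coordinates); the wrist camera has in their place "T_tool_cam" (4x4, takes a point from camera to tool coordinates, whose origin is the TCP and whose axes are the flange's). Camera axes: x right, y down, z forward; pixel columns grow to the right and rows downward; lengths in m; the calibration is good to about 2 mm. A picture is of the moment at which its call begins: read the wrist's pose just before it. camera_info takes no time and is no camera call.
A pose or a line that the arm cannot do raises robot.Unreachable and nothing moves.
- robot.job_done(): hands the job in, once; it reports no verdict.
Readings, each from a call of its own:
- robot.read_t(): time.
- robot.read_qpos(): joint angles.
- robot.read_qvel(): joint speeds.
- robot.read_effort(): joint torques, N m.
- robot.read_position(): TCP position.
- robot.read_tcp_rot(): TCP orientation.
- robot.read_force(): force on the tool from outside, world axes, zero at the start.
- robot.read_ft_torque(): the same for the moment, N m.
- robot.read_grip_width(): opening from 0.0 (shut) to 1.0 (fully open).
Only numpy, scipy, OpenCV 4.12 (cv2) and the standard library are available. Lean on these libraries where they do the work, as an engineer would, in place of code of your own. Each camera call takes 0.05 s, during which the arm holds its last target.

### The job

Open the blue combination lock on the black beam-shutter unit: turn its dial clockwise, notch by notch, until the white pointer stands at the green mark, pull the steel shackle bar fully out, then lift the lock off the hasp. Finish still holding the open lock, still and level with its dial upwards, about a hand's breadth (roughly 10 cm) above the middle of the brass-rimmed inspection stage, resting on nothing. Leave the other things on the table where they are.

Things in the scene. Friction and masses are not known exactly. Their poses are not given: they have to be found in the camera images.
- lock: blue lock, a loose block 70 (x) x 46 (y) x 36 (z) mm, about 0.5 kg, dial up, in a shallow cradle (rim 6 mm high, 1.5 mm play) on the unit's deck. Origin: centre of its underside. z up; x towards the end with the green mark; shackle at the -x end; dial axis at x +12 mm. Long sides (46 mm apart) are plain, free to grip above the rim; it balances near x = 0; lifts straight up, clear after 32 mm
- lock_mid (a point): the middle of the lock's block, 18 mm above its underside, with the lock's axes
- dial (a joint): angle (rad) of the white pointer from the green mark, counter-clockwise from above: 0 = pointer at the mark (lock's +x), the opening place. Starts at 0.5 to 2.4: turn clockwise, down to 0. Stops at -0.3 and 5.9. Clicks into a notch every 0.524 rad (30 degrees) with about 0.05 Nm, and snaps to the nearest when let go. The shackle is free only within about 0.2 rad of 0
- dial_grip (a point): on the dial's axis, 51 mm above the lock's underside: middle of the dial's black grip bar, 34 mm long, 11 mm thick, 42 to 59 mm above the lock's underside, on a disc 36 mm across. x runs along the bar towards its end with the white pointer line, z up
- shackle (a joint): how far (m) the shackle bar is pulled out of the lock: 0 shut, 0.026 fully out (a stop; it stays captive). Slides towards the lock's -x with 2 to 4 N of friction and stays where left; locked (moves under 3 mm) unless the dial is at 0
- shackle_grip (a point): in the steel pull at the end of the shackle bar: a block 14 (x) x 26 (y) x 36 (z) mm, 8 to 44 mm above the lock's underside. The point is mid x and y of it, 34 mm above the lock's underside, 60 mm to -x of the lock's origin when shut. Axes as the lock's. 18 mm of bare bar lies between pull and lock when shut
- unit: black beam-shutter unit, fixed, 170 (x) x 110 (y) mm, flat deck 30 mm high; the lock's origin lies over x +25 mm, y 0, same axes. A steel hasp staple (bridge 29 mm above the deck, 40 mm wide in y, at x +11 mm) stands in the lock's underside slot; the shackle under it keeps the lock down. A plate 20 mm above the deck stands at x +73 to +83 mm. Origin: centre of its underside
- stage_top (a point): centre of the top of the inspection stage's round brass-rimmed white disc (90 mm across), 66 mm above the table; the black stage below is 120 mm square, fixed, with a micrometer out of its -y side
- dish: bystander: lidded yellow-green culture dish, 64 mm across, 15 mm high; origin at the centre of its underside
- vial: bystander: small amber glass vial with blue cap, 24 mm across, 50 mm high, standing between shutter unit and stage; origin at the centre of its underside
- lens: bystander: round lens on a short post with a foot, 36 mm wide, 90 mm high; origin at the centre of its underside
- driver: bystander: grey-handled screwdriver lying on the table; origin under its middle
- sample: bystander: brass sample disc, 40 mm across, 12 mm high; origin at the centre of its underside
- slidebox: bystander: white slide box, 85 x 75 x 30 mm; origin at the centre of its underside
- post: bystander: steel rod 75 mm long in an aluminium clamp block 32 mm high; origin under its middle
- stage: the whole inspection stage (see stage_top), fixed; origin at the centre of its underside

How it is judged:
By the outcome, as a careful person would: the job done as asked, in the order asked, and still so for the second after the job is handed in, while the arm keeps its last pose, push and grip.
It also fails if it takes over 58 s, if anything falls off the work surface, if the arm or the gripper's body presses on something with over 40 N, if the wrist force passes 120 N, or if a joint passes its speed limit or range.

## Working session

There is one attempt and no reset: what is moved stays moved. The work goes in short steps, each a Python script; the robot and the scene stay as the last script left them, time stands still between calls to the robot, and variables do not carry over. Pictures are saved under pics/ and viewed, and the job is handed in when it is done.

```bash
ls; mkdir -p pics; python3 - <<'E'
from rig import robot
import cv2,numpy as np
print(robot.read_t(),robot.read_position(),robot.read_tcp_rot())
for n in ["scene","top","wrist"]:
    p,d=robot.grab_frame(n)
    cv2.imwrite(f"pics/a_{n}.png",p[:,:,::-1]); np.save(f"pics/a_{n}_d.npy",d)
    print(n,{k:(np.round(v,4).tolist() if not isinstance(v,float) else v) for k,v in robot.camera_info(n).items()})
print(robot.read_t())
E
```

```text
pics
0.0 [ 0.17325038 -0.65188008  0.22565467] [[-9.66480583e-01 -2.56739153e-01 -5.39277668e-04]
 [-2.56739686e-01  9.66479391e-01  1.52301537e-03]
 [ 1.30183077e-04  1.61041876e-03 -9.99998695e-01]]
scene {'vfov': 50.575614846281695, 'cx': 325.0964344146856, 'cy': 239.75325153044247, 'k1': -0.09846092550807789, 'view': [[-0.8024, 0.5967, 0.0104, 0.4628], [0.4507, 0.6173, -0.6449, -0.2001], [-0.3912, -0.5128, -0.7642, 1.6599], [0.0, 0.0, 0.0, 1.0]]}
top {'vfov': 55.85288956216293, 'cx': 317.95658405399706, 'cy': 248.04001883451704, 'k1': -0.05500097325409802, 'view': [[-0.0112, -0.9998, 0.0175, -0.0163], [-0.9967, 0.0097, -0.0808, 0.569], [0.0806, -0.0183, -0.9966, 1.0389], [0.0, 0.0, 0.0, 1.0]]}
wrist {'vfov': 60.19788313179968, 'cx': 314.8083297592179, 'cy': 244.3719256257709, 'k1': 0.023626512498207106, 'T_tool_cam': [[0.0016, -0.9693, -0.2459, 0.0663], [1.0, 0.0014, 0.0011, 0.0011], [-0.0008, -0.2459, 0.9693, -0.1577], [0.0, 0.0, 0.0, 1.0]]}
0.15
```

View pics/a_top.png

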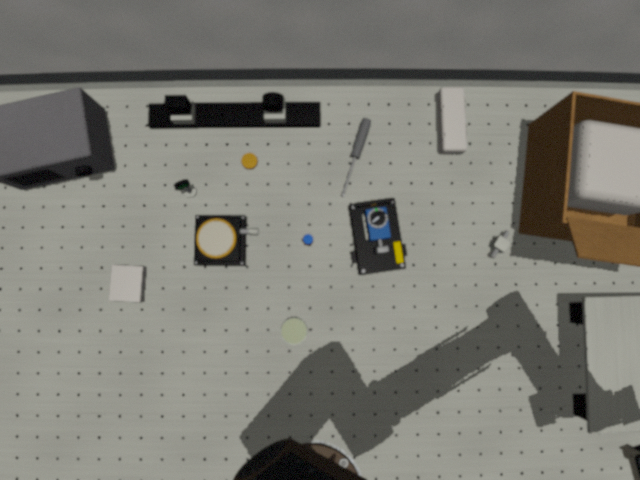

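View pics/a_scene.png

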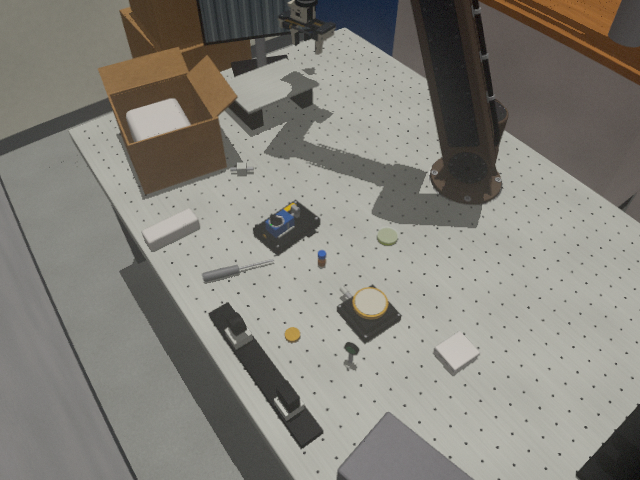

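View pics/a_wrist.png

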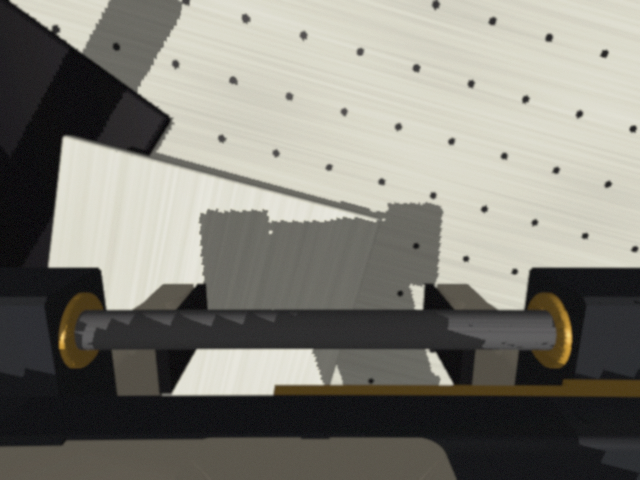

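```bash
cat > h.py <<'E'
import numpy as np, cv2
from rig import robot
def K(ci,h=480):
    f=h/2/np.tan(np.radians(ci['vfov']/2)); return f
def camworld(name,P=None,R=None):
    ci=robot.camera_info(name)
    if 'view' in ci: return ci,np.linalg.inv(np.array(ci['view']))
    T=np.eye(4); T[:3,:3]=R; T[:3,3]=P
    return ci,T@np.array(ci['T_tool_cam'])
def ray(ci,M,u,v):
    f=K(ci); d=np.array([(u-ci['cx'])/f,(v-ci['cy'])/f]); s=d.copy()
    for _ in range(20): s=d/(1+ci['k1']*(s@s))
    w=M[:3,:3]@np.array([s[0],s[1],1]); return M[:3,3],w
def onplane(ci,M,u,v,z):
    o,w=ray(ci,M,u,v); return o+w*(z-o[2])/w[2]
def proj(ci,M,p):
    c=np.linalg.inv(M)@np.append(p,1); s=c[:2]/c[2]; s=s*(1+ci['k1']*(s@s)); f=K(ci)
    return s*f+[ci['cx'],ci['cy']]
def down(yaw):
    # tool z down, tool y (jaw) along world direction yaw (deg)
    a=np.radians(yaw); y=np.array([np.cos(a),np.sin(a),0]); z=np.array([0,0,-1.]); x=np.cross(y,z)
    return np.stack([x,y,z],1)
E
python3 - <<'E'
from h import *
p=cv2.imread('pics/a_top.png')
cv2.imwrite('pics/b_lock.png',cv2.resize(p[190:285,330:425],None,fx=6,fy=6,interpolation=cv2.INTER_CUBIC))
ci,M=camworld('top')
for n,u,v,z in [('dial',378,217,.08),('lock',378,225,.066),('stage',217,238.5,.066),('vial',308,240,.05),('dish',294,331,.015),('unitTL',350,206,.03),('unitTR',395,199,.03),('BL',361,273,.03),('BR',405,266,.03)]:
    print(n,onplane(ci,M,u,v,z).round(4))
E
```

```text
dial [ 0.6326 -0.1565  0.08  ]
lock [ 0.6164 -0.1582  0.066 ]
stage [0.5891 0.2057 0.066 ]
vial [0.5853 0.0009 0.05  ]
dish [0.3759 0.0357 0.015 ]
unitTL [ 0.6667 -0.0986  0.03  ]
unitTR [ 0.6827 -0.2055  0.03  ]
BL [ 0.509  -0.1216  0.03  ]
BR [ 0.5241 -0.225   0.03  ]
```

View pics/b_lock.png

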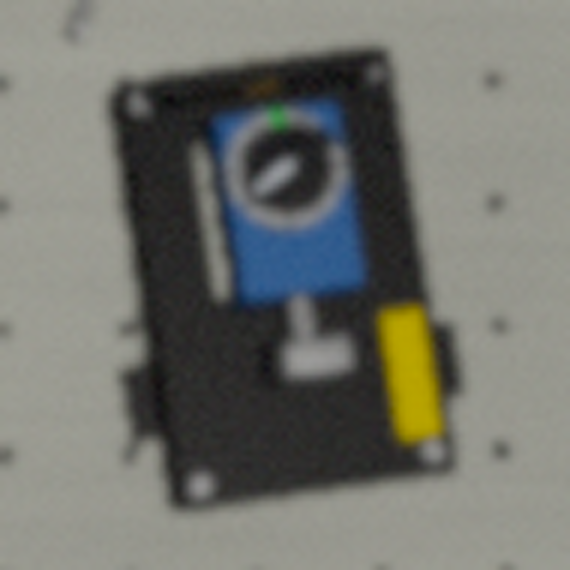

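```bash
python3 - <<'E'
from h import *
for yaw in range(-180,180,30):
    q=robot.ik([0.632,-0.157,0.1],down(yaw+8.4)); print(yaw,None if q is None else np.round(q,1))
    q=robot.ik([0.59,0.205,0.2],down(yaw+8.4)); print('   st',yaw,None if q is None else np.round(q,1))
E
```

```text
-180 [  3.2  24.1 -11.5   0.  -54.4   5.2]
   st -180 [ 37.   16.9  -8.2   0.  -64.9 -28.6]
-150 [  3.2  24.1 -11.5   0.  -54.4  35.2]
   st -150 [ 37.   16.9  -8.2   0.  -64.9   1.4]
-120 [  3.2  24.1 -11.5   0.  -54.4  65.2]
   st -120 [ 37.   16.9  -8.2   0.  -64.9  31.4]
-90 [  3.2  24.1 -11.5   0.  -54.4  95.2]
   st -90 [ 37.   16.9  -8.2   0.  -64.9  61.4]
-60 [  3.2  24.1 -11.5   0.  -54.4 125.2]
   st -60 [ 37.   16.9  -8.2   0.  -64.9  91.4]
-30 [  3.2  24.1 -11.5   0.  -54.4 155.2]
   st -30 [ 37.   16.9  -8.2   0.  -64.9 121.4]
0 None
   st 0 [ 37.   16.9  -8.2   0.  -64.9 151.4]
30 [   3.2   24.1  -11.5    0.   -54.4 -144.8]
   st 30 None
60 [   3.2   24.1  -11.5    0.   -54.4 -114.8]
   st 60 [  37.    16.9   -8.2    0.   -64.9 -148.6]
90 [  3.2  24.1 -11.5   0.  -54.4 -84.8]
   st 90 [  37.    16.9   -8.2    0.   -64.9 -118.6]
120 [  3.2  24.1 -11.5   0.  -54.4 -54.8]
   st 120 [ 37.   16.9  -8.2   0.  -64.9 -88.6]
150 [  3.2  24.1 -11.5   0.  -54.4 -24.8]
   st 150 [ 37.   16.9  -8.2   0.  -64.9 -58.6]
```

```bash
python3 - <<'E'
from h import *
robot.goto([0.672,-0.152,0.26],down(98.4))
P,R=robot.read_position(),robot.read_tcp_rot(); np.savez('pics/c.npz',P=P,R=R)
p,d=robot.grab_frame('wrist'); np.save('pics/c_d.npy',d); cv2.imwrite('pics/c_wrist.png',p[:,:,::-1]); print(robot.read_t(),P)
E
```

```text
2.7083 [ 0.67171694 -0.15292025  0.25997747]
```

View pics/c_wrist.png

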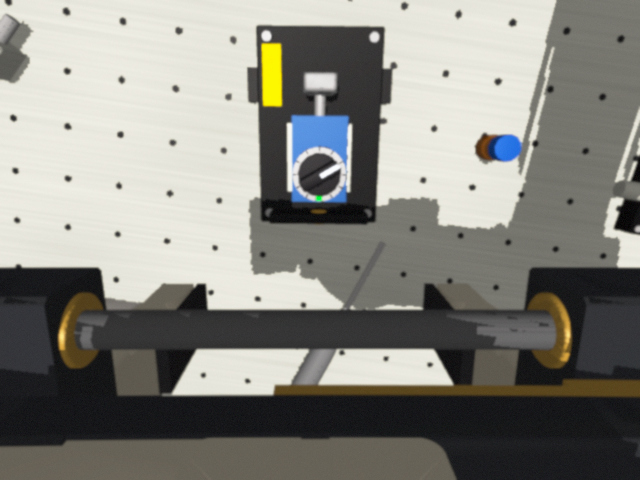

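```bash
python3 - <<'E'
from h import *
p=cv2.imread('pics/c_wrist.png'); d=np.load('pics/c_d.npy'); z=np.load('pics/c.npz'); ci,M=camworld('wrist',z['P'],z['R'])
cv2.imwrite('pics/c_crop.png',cv2.resize(p[60:230,240:400],None,fx=3.5,fy=3.5,interpolation=cv2.INTER_CUBIC))
hsv=cv2.cvtColor(p,cv2.COLOR_BGR2HSV)
m=cv2.inRange(hsv,(100,120,60),(125,255,255)); m[:, :240]=0; m[:,400:]=0; m[240:]=0
c=max(cv2.findContours(m,cv2.RETR_EXTERNAL,cv2.CHAIN_APPROX_NONE)[0],key=cv2.contourArea)
r=cv2.minAreaRect(c); print('blue rect',r); bx=cv2.boxPoints(r); print([onplane(ci,M,u,v,.066).round(4).tolist() for u,v in bx])
def zw(u,v):
    o,w=ray(ci,M,u,v); return (o+w*d[int(v),int(u)])
for n,u,v in [('blue',320,130),('deck',280,205),('deck2',345,80),('railL',290,150),('railR',349,150),('pull',320,79),('disc',342,172),('bar',312,178),('table',440,180)]:
    print(n,zw(u,v).round(4))
g=cv2.inRange(hsv,(45,120,60),(75,255,255)); 
ys,xs=np.nonzero(g[150:240,240:400]); print('green',xs.mean()+240,ys.mean()+150)
w=cv2.inRange(hsv,(0,0,170),(180,60,255)); w[:,:240]=0;w[:,400:]=0
n,l,s,cc=cv2.connectedComponentsWithStats(w[60:230])
for i in range(1,n):
    if s[i,4]>15: print(s[i],cc[i]+[0,60])
E
```

```text
blue rect ((319.5, 139.0), (48.0, 57.0), 90.0)
[[0.5899, -0.1832, 0.066], [0.5831, -0.1375, 0.066], [0.6207, -0.1311, 0.066], [0.6277, -0.1781, 0.066]]
blue [ 0.598  -0.1582  0.0662]
deck [ 0.6699 -0.1849  0.0302]
deck2 [ 0.5523 -0.1425  0.0293]
railL [ 0.6183 -0.1819  0.036 ]
railR [ 0.6106 -0.1295  0.0358]
pull [ 0.5606 -0.1639  0.0738]
disc [ 0.6286 -0.135   0.0676]
bar [ 0.6354 -0.1592  0.0878]
table [ 0.6267 -0.0315 -0.0009]
green 318.5 197.5
[ 240    0   20  170 2529] [247.79438513 147.86793199]
[ 377    0   23  146 2415] [389.70973085 143.16066253]
[305  13  31  17 461] [319.88286334  80.9197397 ]
[316  35   8  21 125] [319.44  105.504]
[ 287   63   65   78 1562] [318.37067862 165.28361076]
```

View pics/c_crop.png

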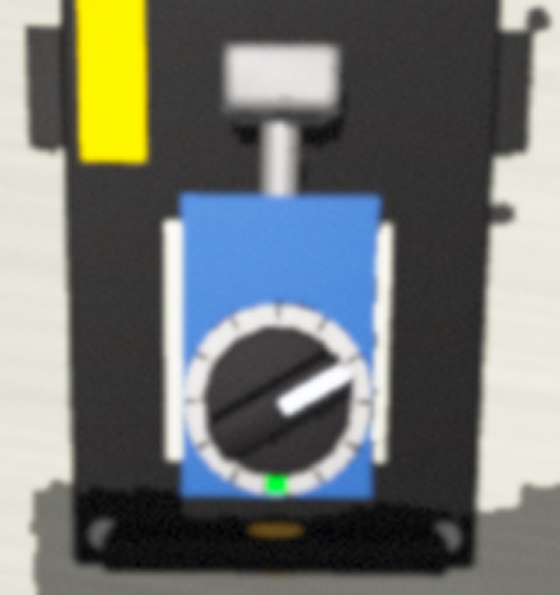

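```bash
python3 - <<'E'
from h import *
z=np.load('pics/c.npz'); ci,M=camworld('wrist',z['P'],z['R'])
f=lambda u,v,h: onplane(ci,M,240+u/3.5,60+v/3.5,h)[:2]
C=[f(180,193,.066),f(382,193,.066),f(373,497,.066),f(180,497,.066)]
print(np.round(C,4)); c=np.mean(C,0); print('lock ctr',c.round(4))
def ang(a,b): a=b-a; return np.degrees(np.arctan2(a[1],a[0])).round(2)
print('len',np.linalg.norm(C[0]-C[3]),np.linalg.norm(C[1]-C[2]),'wid',np.linalg.norm(C[0]-C[1]),np.linalg.norm(C[2]-C[3]))
print('yaw',ang(C[0],C[3]),ang(C[1],C[2]),ang(C[0],C[1])-90,ang(C[3],C[2])-90)
U=[f(68,565,.03),f(475,568,.03)]; print('unit +x edge',np.round(U,4),np.linalg.norm(U[0]-U[1]),ang(*U)-90)
D=onplane(ci,M,320,174.3,.072); print('dial axis',D)
# ring & dark disc centre
print('ring',f(279,399,.067),'disc',f(279,399,.072))
print('pull',f(281,78,.074))
for s in ('top',):
    ci,M=camworld(s); a=cv2.imread('pics/a_top.png'); h=cv2.cvtColor(a,cv2.COLOR_BGR2HSV)
    o=cv2.inRange(h,(10,120,100),(25,255,255)); o[:, :180]=0;o[:,260:]=0;o[:205]=0;o[280:]=0
    cs=np.vstack(cv2.findContours(o,cv2.RETR_EXTERNAL,cv2.CHAIN_APPROX_NONE)[0]); e=cv2.minEnclosingCircle(cs); print('stage',e,onplane(ci,M,*e[0],.066))
    m=cv2.inRange(h,(100,120,60),(125,255,255)); m[:,:340]=0;m[:,420:]=0
    c=max(cv2.findContours(m,cv2.RETR_EXTERNAL,cv2.CHAIN_APPROX_NONE)[0],key=cv2.contourArea); r=cv2.minAreaRect(c); print(r)
    print([onplane(ci,M,u,v,.066).round(4).tolist() for u,v in cv2.boxPoints(r)], onplane(ci,M,*r[0],.066))
    f2=lambda u,v,h: onplane(ci,M,330+u/6,190+v/6,h)[:2]
    print('dial top',f2(288,168,.07),'pull',f2(318,352,.07))
E
```

```text
[[ 0.5899 -0.1828]
 [ 0.5831 -0.1365]
 [ 0.6531 -0.1269]
 [ 0.66   -0.1734]]
lock ctr [ 0.6215 -0.1549]
len 0.07069902431966284 0.07069513434981864 wid 0.04676032887433153 0.04708133820658334
yaw 7.61 7.87 8.430000000000007 8.430000000000007
unit +x edge [[ 0.6885 -0.2023]
 [ 0.6731 -0.0927]] 0.11074562526818948 8.0
dial axis [ 0.63285248 -0.15296328  0.072     ]
ring [ 0.63303279 -0.1531131 ] disc [ 0.63264522 -0.15323314]
pull [ 0.56294034 -0.16336268]
stage ((215.7118682861328, 237.9067840576172), 20.172414779663086) [0.59044051 0.20862612 0.066     ]
((378.8618469238281, 231.2988739013672), (16.781211853027344, 22.422351837158203), 84.5596694946289)
[[0.6189, -0.133, 0.066], [0.6233, -0.184, 0.066], [0.5851, -0.1867, 0.066], [0.5808, -0.1358, 0.066]] [ 0.6019909  -0.15984094  0.066     ]
dial top [ 0.63181325 -0.15795629] pull [ 0.56212498 -0.16769565]
```

```bash
python3 - <<'E'
from h import *
R=down(-141.6); D=np.array([0.633,-0.1545,0]); t=D-0.045*R[:,0]; t[2]=0.23
robot.goto(t,R)
P,R=robot.read_position(),robot.read_tcp_rot(); np.savez('pics/d.npz',P=P,R=R)
p,d=robot.grab_frame('wrist'); np.save('pics/d_d.npy',d); cv2.imwrite('pics/d_wrist.png',p[:,:,::-1]); print(robot.read_t(),P,t,robot.read_qpos().round(1))
ci,M=camworld('wrist',P,R); print(proj(ci,M,[.633,-.153,.07]))
u,v=proj(ci,M,[.62,-.153,.07]).astype(int); x0=max(u-110,0);y0=max(v-100,0); print(x0,y0)
cv2.imwrite('pics/d_crop.png',cv2.resize(p[y0:y0+190,x0:x0+220,::-1],None,fx=3.5,fy=3.5,interpolation=cv2.INTER_CUBIC))
E
```

```text
4.525 [ 0.60511834 -0.11935747  0.23006349] [ 0.60504835 -0.11923379  0.23      ] [  7.   15.   -6.8   0.  -68.2  31.4]
[313.51561168 167.49339691]
216 78
```

View pics/d_crop.png

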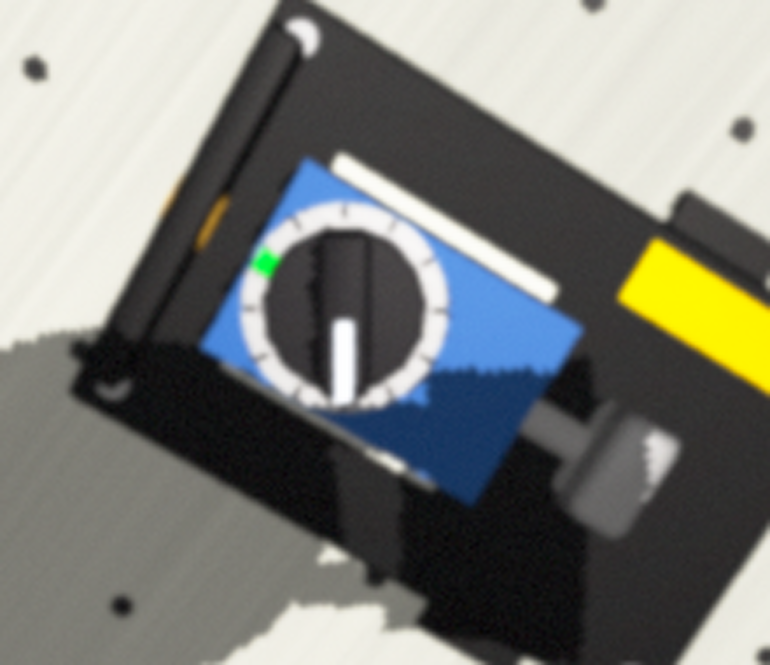

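```bash
python3 - <<'E'
from h import *
z=np.load('pics/d.npz'); ci,M=camworld('wrist',z['P'],z['R']); R2=z['R']
f=lambda u,v,h: onplane(ci,M,216+u/3.5,78+v/3.5,h)[:2]
C=np.array([f(*c,.066) for c in [(306,157),(582,328),(475,505),(202,348)]])
def ang(a,b): a=b-a; return np.degrees(np.arctan2(a[1],a[0])).round(2)
print('ctr',C.mean(0),'yaws',ang(C[1],C[0]),ang(C[2],C[3]),ang(C[0],C[3]),ang(C[1],C[2]))
print('ring',f(344,306,.067),'disc',f(343,308,.072),'bar top ctr', f(343,308,.089))
print('bar end w/ ptr',f(343,403,.089),'far',f(343,232,.089))
z1=np.load('pics/c.npz'); 
c2=f(344,306,.067); l2=C.mean(0); c1=np.array([.63303,-.15311]); l1=np.array([.6215,-.1549])
A=np.vstack([np.hstack([np.eye(2),z1['R'][:2,:2]]),np.hstack([np.eye(2),R2[:2,:2]])])
for a,b in((c1,c2),(l1,l2)): print('solve p, tooloffset',np.linalg.solve(A,np.r_[a,b]).round(4))
E
```

```text
ctr [ 0.62085498 -0.15568174] yaws 7.62 8.42 98.51 98.7
ring [ 0.63338608 -0.15441635] disc [ 0.63347662 -0.15419724] bar top ctr [ 0.63410846 -0.15505222]
bar end w/ ptr [ 0.62214624 -0.13996252] far [ 0.64339364 -0.16676512]
solve p, tooloffset [ 6.336e-01 -1.537e-01  5.000e-04  6.000e-04]
solve p, tooloffset [ 6.214e-01 -1.555e-01 -2.000e-04  6.000e-04]
```

```bash
python3 - <<'E'
from h import *
D=[0.6334,-0.1539]; Y=218.2
robot.goto(D+[0.13],down(Y)); robot.move_gripper(0.45)
robot.servo_line(D+[0.0755],speed=0.08)
print(robot.read_t(),robot.read_position(),robot.read_force().round(1))
robot.move_gripper(0.0)
print(robot.read_t(),robot.read_grip_width()*88,robot.read_position(),robot.read_force().round(1),robot.read_ft_torque().round(2))
E
```

```text
6.8333 [ 0.63375441 -0.15395143  0.07575596] [ 0.  -0.5  0.3]
7.4167 11.085377123319601 [ 0.63342435 -0.15395779  0.07574717] [-0.7 -0.1  2. ] [-0.07  0.39 -0.03]
```

```bash
python3 - <<'E'
from h import *
D=[0.6334,-0.1539,0.0755]
for k in range(1,5):
    robot.goto(D,down(218.2-30*k))
    print(round(robot.read_t(),2),robot.read_position().round(4),robot.read_force().round(1),robot.read_ft_torque().round(3),(robot.read_grip_width()*88).round(2),robot.read_qpos()[5].round(1))
E
```

```text
Traceback (most recent call last):
AttributeError: 'float' object has no attribute 'round'
```

```bash
python3 - <<'E'
from h import *
D=[0.6334,-0.1539,0.0755]
def rep(): print(round(robot.read_t(),2),robot.read_position().round(4),robot.read_force().round(1),robot.read_ft_torque().round(3),round(robot.read_grip_width()*88,2),robot.read_qpos()[5].round(1))
rep()
for k in range(2,5):
    robot.goto(D,down(218.2-30*k)); rep()
robot.dwell(0.2); rep()
E
```

```text
7.98 [ 0.634  -0.1537  0.0757] [2.3 1.4 0.8] [ 0.451 -0.569 -0.036] 10.82 4.9
8.55 [ 0.6341 -0.1538  0.0758] [3.7 0.7 1.5] [ 0.512 -1.221 -0.106] 10.8 -25.0
9.12 [ 0.6338 -0.1539  0.0757] [2.9 0.2 2.1] [ 0.129 -1.228 -0.073] 10.73 -55.0
9.68 [ 0.6336 -0.1541  0.0758] [ 3.1 -1.2  2.3] [-0.604 -1.16  -0.023] 10.73 -85.0
9.88 [ 0.6335 -0.1541  0.0757] [ 3.  -2.1  3.1] [-0.824 -1.155  0.004] 10.75 -85.1
```

```bash
python3 - <<'E'
from h import *
robot.move_gripper(0.45); robot.servo_line([0.6334,-0.1539,0.11],speed=0.15)
robot.goto([0.678,-0.147,0.23],down(98.2))
P,R=robot.read_position(),robot.read_tcp_rot(); np.savez('pics/e.npz',P=P,R=R)
p,d=robot.grab_frame('wrist'); np.save('pics/e_d.npy',d); cv2.imwrite('pics/e_wrist.png',p[:,:,::-1]); print(robot.read_t(),P)
ci,M=camworld('wrist',P,R); print(proj(ci,M,[.6334,-.1539,.072]))
u,v=proj(ci,M,[.61,-.155,.07]).astype(int); x0=max(u-100,0);y0=max(v-90,0); print(x0,y0)
cv2.imwrite('pics/e_crop.png',cv2.resize(p[y0:y0+165,x0:x0+200,::-1],None,fx=3.5,fy=3.5,interpolation=cv2.INTER_CUBIC))
E
```

```text
11.6 [ 0.67798516 -0.14675778  0.22981024]
[312.03304247 168.53379533]
215 46
```

View pics/e_crop.png

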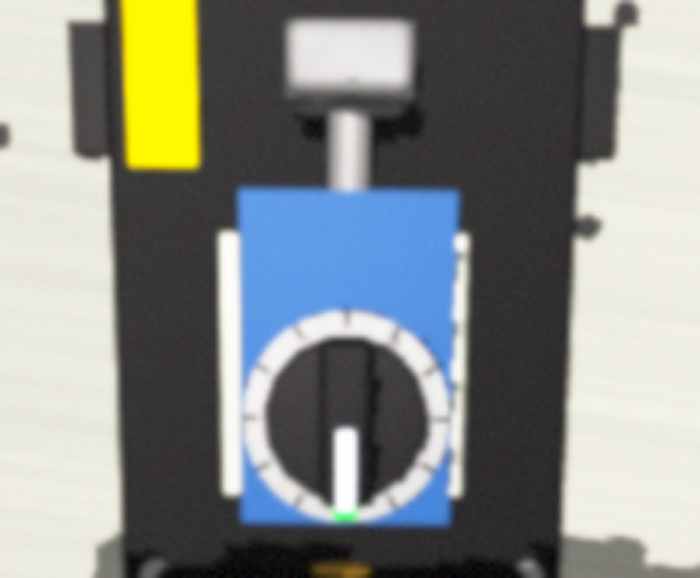

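```bash
python3 - <<'E'
from h import *
z=np.load('pics/e.npz'); d=np.load('pics/e_d.npy'); ci,M=camworld('wrist',z['P'],z['R'])
def at(a,b):
    u,v=215+a/3.5,46+b/3.5; o,w=ray(ci,M,u,v); return o+w*d[int(v),int(u)]
for a,b in [(160,60),(160,120),(350,50),(345,380),(345,250),(600,100)]: print(at(a,b).round(4))
print('pull',onplane(ci,M,215+350/3.5,46+56/3.5,.074), 'ring',onplane(ci,M,215+346/3.5,46+416/3.5,.067))
E
```

```text
[ 0.5603 -0.206   0.03  ]
[ 0.573  -0.2045  0.0307]
[ 0.5593 -0.1625  0.0738]
[ 0.6226 -0.1543  0.0876]
[ 0.5967 -0.1581  0.0658]
[ 0.5505 -0.1019  0.0072]
pull [ 0.56040874 -0.16229561  0.074     ] ring [ 0.63081228 -0.15289671  0.067     ]
```

```bash
python3 - <<'E'
from h import *
a=np.radians(8.2); ux=np.array([np.cos(a),np.sin(a),0])
G=np.array([0.5622,-0.1638,0.045]); R=down(98.2)
def rep(s=''): 
    F=robot.read_force(); print(s,round(robot.read_t(),2),robot.read_position().round(4),F.round(1),'Fx',(F@ux).round(1),'w',round(robot.read_grip_width()*88,2))
robot.goto(G+[0,0,.055],R); robot.move_gripper(0.5); rep()
robot.servo_line(G,speed=0.12); rep('down')
robot.move_gripper(0.0); rep('grip')
P0=robot.read_position()
for s in (.006,.013,.020,.025):
    robot.servo_line(G-ux*s,speed=0.03); rep(s)
for s in (.026,.027,.028):
    robot.servo_line(G-ux*s,speed=0.02); rep(s); print((P0-robot.read_position())@ux)
    F=robot.read_force()
    if F@ux>15: break
E
```

```text
12.69 [ 0.5627 -0.1637  0.1002] [-0.1 -0.4 -0.7] Fx -0.1 w 43.68
down 13.3 [ 0.5626 -0.1639  0.0453] [ 0.2 -0.6  0.2] Fx 0.1 w 43.77
grip 13.75 [ 0.5626 -0.1638  0.0457] [-0.4  1.7  4.7] Fx -0.2 w 25.68
0.006 14.1 [ 0.5567 -0.1647  0.0456] [0.7 0.7 6.9] Fx 0.8 w 25.97
0.013 14.48 [ 0.5493 -0.1657  0.0455] [-0.1  2.6  7.7] Fx 0.3 w 25.9
0.02 14.87 [ 0.5423 -0.1667  0.0455] [1.  1.7 7. ] Fx 1.3 w 25.62
0.025 15.18 [ 0.5373 -0.1674  0.0454] [0.3 1.2 6.8] Fx 0.4 w 25.94
0.026 15.43 [ 0.5367 -0.1674  0.0454] [1.8 2.6 5.9] Fx 2.1 w 25.59
0.026186885281948787
0.027 15.68 [ 0.5363 -0.1676  0.0454] [4.4 1.2 4.1] Fx 4.5 w 25.74
0.026611364433941857
0.028 15.93 [ 0.5358 -0.1677  0.0454] [6.7 2.6 3.4] Fx 7.0 w 25.86
0.027107367354556135
```

```bash
python3 - <<'E'
from h import *
a=np.radians(8.2); ux=np.array([np.cos(a),np.sin(a),0])
G=np.array([0.5622,-0.1638,0.045]); R=down(98.2)
def rep(s=''): 
    F=robot.read_force(); print(s,round(robot.read_t(),2),robot.read_position().round(4),F.round(1),'Fx',(F@ux).round(1),'w',round(robot.read_grip_width()*88,2))
for s in (.030,.032):
    robot.servo_line(G-ux*s,speed=0.02); rep(s)
robot.move_gripper(0.5); rep()
c=robot.read_position(); robot.servo_line([c[0],c[1],.1],speed=0.15)
robot.goto([0.668,-0.149,0.23],R)
P,R=robot.read_position(),robot.read_tcp_rot(); np.savez('pics/f.npz',P=P,R=R)
p,d=robot.grab_frame('wrist'); np.save('pics/f_d.npy',d); cv2.imwrite('pics/f_wrist.png',p[:,:,::-1]); print(robot.read_t(),P)
ci,M=camworld('wrist',P,R); print(proj(ci,M,[.6334,-.1539,.072]))
u,v=proj(ci,M,[.60,-.157,.07]).astype(int); x0=max(u-100,0);y0=max(v-90,0); print(x0,y0)
cv2.imwrite('pics/f_crop.png',cv2.resize(p[y0:y0+170,x0:x0+200,::-1],None,fx=3.5,fy=3.5,interpolation=cv2.INTER_CUBIC))
E
```

```text
0.03 16.18 [ 0.5357 -0.1678  0.0455] [12.2  1.9 -1.7] Fx 12.3 w 25.93
0.032 16.43 [ 0.5357 -0.1678  0.0458] [17.8  2.9 -5.3] Fx 18.1 w 25.54
 17.01 [ 0.5301 -0.1685  0.0449] [0.7 0.2 0.2] Fx 0.7 w 43.89
18.3583 [ 0.66655665 -0.14883449  0.22767759]
[312.45309459 185.06558399]
214 49
```

View pics/f_crop.png

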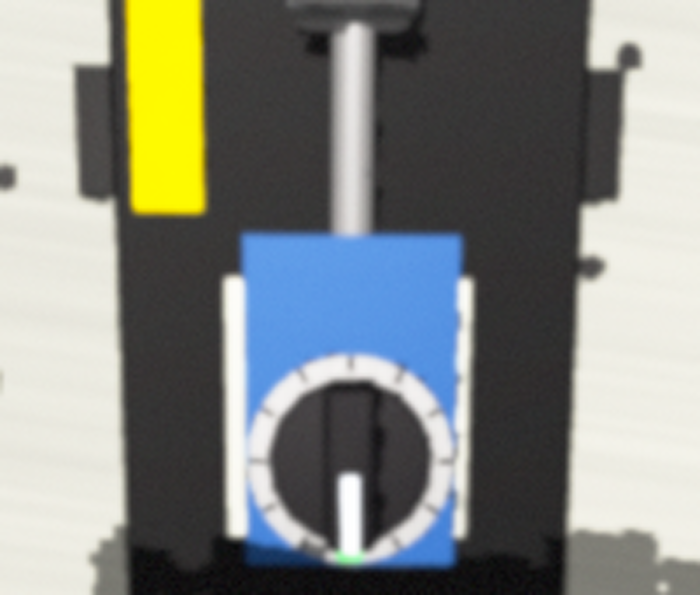

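```bash
python3 - <<'E'
from h import *
a=np.radians(8.2); ux=np.array([np.cos(a),np.sin(a),0]); R=down(98.2)
L=np.array([0.6209,-0.1556,0.0378])
def rep(s=''): 
    print(s,round(robot.read_t(),2),robot.read_position().round(4),robot.read_force().round(1),robot.read_ft_torque().round(2),'w',round(robot.read_grip_width()*88,2))
robot.goto(L+[0,0,.07],R); robot.move_gripper(0.85); rep()
robot.servo_line(L,speed=0.10); rep('down')
robot.move_gripper(0.0); rep('grip')
robot.servo_line(L+[0,0,.006],speed=0.03); rep('up6')
E
```

```text
19.68 [ 0.6209 -0.1556  0.1078] [ 0.5 -0.5 -0.7] [-0.02 -0.08 -0.  ] w 74.65
down 20.52 [ 0.6214 -0.1557  0.0383] [ 0.4  0.3 -0.4] [0.02 0.03 0.01] w 74.44
grip 21.11 [ 0.6211 -0.1556  0.0381] [-0.4  0.3  2.5] [-0.01  0.08 -0.09] w 45.48
up6 21.46 [ 0.621  -0.1554  0.0438] [ 3.3  0.7 -4.4] [ 0.2  -0.88 -0.02] w 45.62
```

```bash
python3 - <<'E'
from h import *
R=down(98.2); L=np.array([0.6209,-0.1556,0.0378])
def rep(s=''): 
    print(s,round(robot.read_t(),2),robot.read_position().round(4),robot.read_force().round(1),robot.read_ft_torque().round(2),'w',round(robot.read_grip_width()*88,2))
robot.servo_line(L+[0,0,.02],speed=0.05); rep()
robot.servo_line(L+[0,0,.045],speed=0.06); rep()
robot.servo_line([L[0],L[1],.19],speed=0.1); rep()
robot.servo_line([0.645,0.06,.19],speed=0.13); rep()
P,R=robot.read_position(),robot.read_tcp_rot(); np.savez('pics/g.npz',P=P,R=R)
p,d=robot.grab_frame('wrist'); np.save('pics/g_d.npy',d); cv2.imwrite('pics/g_wrist.png',p[:,:,::-1])
E
```

```text
21.89 [ 0.621  -0.1555  0.058 ] [ 2.9 -0.2 -4.4] [ 0.19 -1.04 -0.08] w 45.98
 22.46 [ 0.6202 -0.1556  0.0825] [-0.5  0.2 -6.6] [ 0.06 -0.03  0.03] w 46.25
 23.68 [ 0.6204 -0.1555  0.1891] [-0.3  0.9 -6.2] [ 0.01 -0.07  0.01] w 46.08
 25.5 [0.6449 0.0593 0.19  ] [-0.   0.  -5.1] [ 0.05 -0.07 -0.04] w 45.92
```

View pics/g_wrist.png

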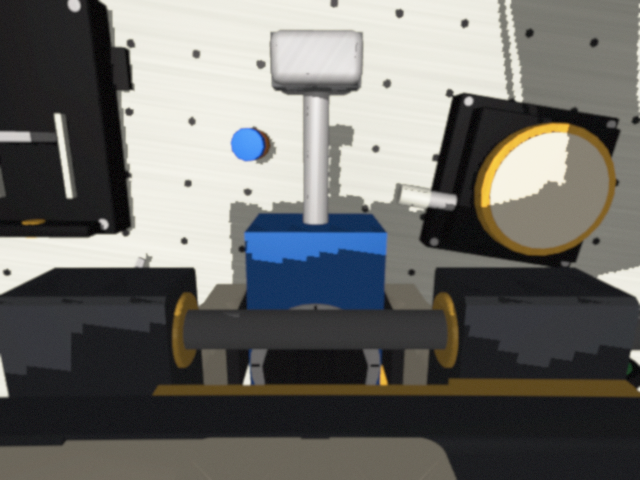

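```bash
python3 - <<'E'
from h import *
z=np.load('pics/g.npz'); d=np.load('pics/g_d.npy'); ci,M=camworld('wrist',z['P'],z['R'])
p=cv2.imread('pics/g_wrist.png'); h=cv2.cvtColor(p,cv2.COLOR_BGR2HSV)
o=cv2.inRange(h,(12,120,90),(30,255,255)); o[:,:460]=0;o[270:]=0
c=np.vstack(cv2.findContours(o,cv2.RETR_EXTERNAL,cv2.CHAIN_APPROX_NONE)[0])[:,0]
e=cv2.fitEllipse(cv2.convexHull(c)); print(e)
X=np.array([onplane(ci,M,u,v,.066)[:2] for u,v in cv2.convexHull(c)[:,0]]); print('stage',onplane(ci,M,*e[0],.066), cv2.minEnclosingCircle(X.astype(np.float32)))
# underside / shackle levelness from depth: pull top & lock top
def at(u,v): o_,w=ray(ci,M,u,v); return (o_+w*d[int(v),int(u)]).round(4)
for q in [(290,50),(340,50),(316,70),(260,224),(316,224),(375,224),(546,189)]: print(q,at(*q))
E
```

```text
((545.290283203125, 188.07162475585938), (127.18559265136719, 144.154052734375), 57.74709701538086)
stage [0.58869752 0.20941133 0.066     ] ((0.5906330347061157, 0.20904196798801422), 0.0463385246694088)
(290, 50) [0.557  0.041  0.2258]
(340, 50) [0.5548 0.0544 0.2246]
(316, 70) [0.5608 0.0487 0.225 ]
(260, 224) [0.6104 0.036  0.2043]
(316, 224) [0.6079 0.0556 0.203 ]
(375, 224) [0.605  0.0765 0.2023]
(546, 189) [0.5892 0.21   0.066 ]
```

```bash
python3 - <<'E'
from h import *
def rep(s=''): 
    print(s,round(robot.read_t(),2),robot.read_position().round(4),robot.read_force().round(1),robot.read_ft_torque().round(2),'w',round(robot.read_grip_width()*88,2))
robot.servo_line([0.5905,0.209,.172],speed=0.1); rep()
robot.dwell(0.8); rep()
print(robot.read_tcp_rot()[:,2].round(4),robot.read_qvel().round(3))
for n in ('wrist','scene','top'):
    P,R=robot.read_position(),robot.read_tcp_rot(); 
    p,d=robot.grab_frame(n); np.save(f'pics/i_{n}_d.npy',d); cv2.imwrite(f'pics/i_{n}.png',p[:,:,::-1])
    if n=='wrist': np.savez('pics/i.npz',P=P,R=R)
E
python3 - <<'E'
import cv2
p=cv2.imread('pics/i_scene.png'); cv2.imwrite('pics/i_sc.png',cv2.resize(p[150:390,190:490],None,fx=2.5,fy=2.5,interpolation=cv2.INTER_CUBIC))
E
```

```text
27.3 [0.5907 0.2085 0.1721] [ 0.5 -0.1 -5.5] [ 0.02 -0.04  0.  ] w 46.14
 28.1 [0.5905 0.209  0.172 ] [-0.8 -0.  -5.2] [ 0.02 -0.04 -0.03] w 46.04
[-0.  0. -1.] [ 0.041 -0.056  0.021  0.051  0.011 -0.019]
```

View pics/i_wrist.png

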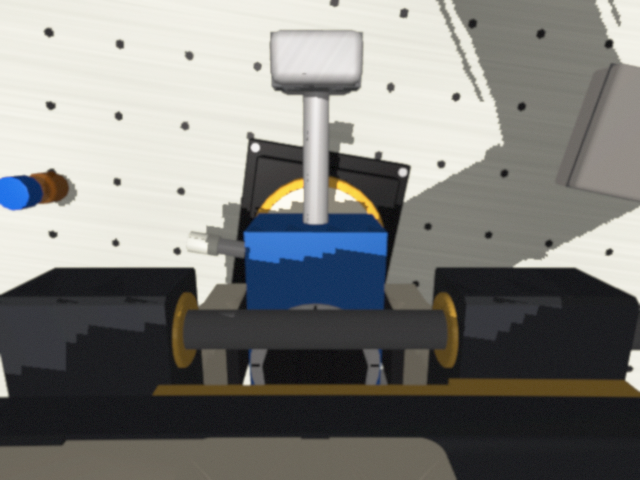

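View pics/i_sc.png

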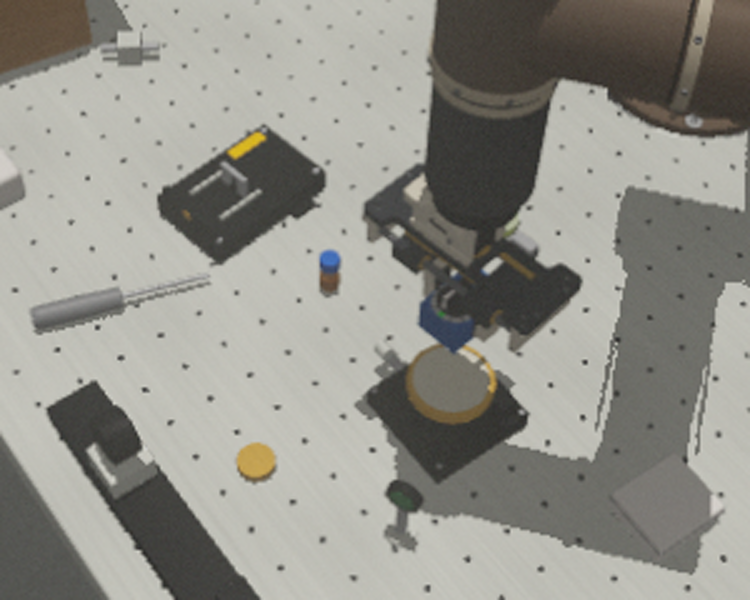

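```bash
python3 - <<'E'
from h import *
robot.job_done(); print(robot.read_t())
E
```

```text
the job is handed in; nothing more can be done
the job is handed in; nothing more can be done
```

The lock is open and off the hasp. I handed it in at about 28.3 s, held level with its dial up over the middle of the inspection stage.

**What I did:**
- **Dial:** I turned it clockwise from about 120° in four 30° steps. The wrist picture afterwards showed the pointer on the green mark.
- **Shackle:** I pulled the bar out until it stopped moving as the pull rose from 12 to 18 N, about 26 to 27 mm out. A picture confirmed the long bare bar.
- **Lift:** I gripped the lock by its long sides and lifted it straight up, with only a few newtons of contact on the way. I then carried it to the stage.

**Last checks before handing in:**
- **Position:** The tool stood at (0.5905, 0.209, 0.172). The underside is about 98 mm above the stage disc, worked out from the tool height rather than measured.
- **Hold:** The tool pointed straight down, and the only steady load was about 5 N, the lock's weight. The grip was steady at 46 mm and the joints were practically still.
- **Shackle and lock:** The last wrist picture shows the shackle still out and the lock unshifted in the grip.
- **Bystanders:** The vial, driver, sample, lens, slide box and post look undisturbed in the last scene picture. I did not measure their positions again. The dish was hidden by the arm in that picture, so it is unchecked.

**Disagreements:**
- The top and wrist cameras differed by about 4 mm on the dial's position. I used the wrist value from two views, and the grip then closed with almost no side force.
- The estimates of the stage centre differed by about 2 mm.
- The dial's pointer is hidden under the gripper in the last wrist picture, so I last saw it on the mark just before the lift.

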